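# Clear the squaring board and press the block into its corner

### The arm

A 7-joint arm with a two-finger parallel gripper is mounted at the origin on a cart in front of the work surface, level with it; the furniture and walls round the work are solid. World frame = base frame: x ahead of the robot, y to its left, z up, the work surface at z = 0. Lengths are in m, angles in rad, forces in N, time in s.
With the tool pointing down it reaches from about 0.4 to 0.875 m from the base axis. Payload 6.5 kg.
Tool frame: the origin (TCP) lies between the finger pads; the fingertips stand robot.tips_ahead ahead of it and the grasp point (between the pads) is the TCP (robot.tips_ahead is the distance from the TCP to the fingertips, in m); z points along the fingers, y is the line along which they close (so a half turn about z gives the same grasp; the last joint's range is limited). The gripper opens to 85 mm and grips with 20 to 120 N. Pads are 22 mm wide; open, the fingers measure 114 mm over their backs; the gripper's body (76 mm by 85 mm) begins 54 mm behind the grasp point. The pads swing forward as they close: fully open they stand 13 mm farther back than shut.
Start: joints at [-1.223, 0.536, -0.004, 1.538, 0.003, 1.067, -0.071], TCP at [0.261, 0.595, 0.25] pointing down, gripper open.
Joint ranges: [-2.7, 2.7], [-0.37, 2.16], [-1.27, 1.26], [0.24, 2.4], [-1.31, 4.45], [0.19, 1.91], [-2.76, 2.76]. Speed limits (rad/s): [2.39, 2.39, 3.14, 3.14, 3.14, 3.14, 3.14].

### API

Orientations are given as a unit quaternion [x, y, z, w].
In Python, from bench import robot gives the robot as it stands.
- The arm moves only by the shell command python3 -m handwheel 'ROWS' [FORCE]. ROWS is a JSON object of lists of equal length, an entry for each row: "fingers": the opening, from -1 (shut) to 1 (fully open); "slide": the shift along the tool's x, y, z in m, a list of three; "roll": the turn about the tool's z in rad. In form: {"fingers": [fingers, ...], "slide": [[dx, dy, dz], ...], "roll": [roll, ...]}. A call has 1 to 5 rows; each row shifts and turns the commanded pose from where the row before left it, along the tool's axes as they then stand; what a row does not reach is not made up. A row lasts 1/10 s, in which the tool goes at most 50 mm and 8.59 degrees, less where a joint would pass 70% of its speed; a pose out of reach is approached as far as the arm can. A call with a gripper value outside its range is refused whole. The fingers move at their own pace and stop on an object; FORCE is the grip in N (left out, the last holds). Time passes only in rows, so rows that do not move let the fingers close. It gives the time, the measured TCP pose, the force, the opening and the grip force at its end, in the units of the state.
- robot.sense(): the state, without advancing time (a new reading comes with each control period).
- robot.get_image(name): name is "side" or "top" or "wrist"; returns the picture (420x560x3 uint8, blue, green, red); there is no depth.
- robot.camera_model(name): a dict with "camera_matrix" (3x3 intrinsics, pixels), "T" (4x4, takes a point from camera to world coordinates). Camera axes: x right, y down, z forward; pixel columns grow to the right and rows downward; lengths in m; the calibration is good to about 2 mm. A picture is of the moment at which its call begins: read the wrist's pose just before it. camera_model takes no time and is no camera call; for the wrist camera it gives the pose at the moment of the call.
- robot.hand_in(): hands the job in; it is judged then, once.
The state is a dict: "t": time; "q": joint angles; "joint_velocities": joint speeds; "joint_torque": joint torques, N m; "eef_pos": TCP position; "orientation": TCP orientation; "ft_force": force on the tool from outside, world axes, zero at the start; "moment": the same for the moment, N m; "gripper_width": opening from 0.0 (shut) to 1.0 (fully open); "grip_force": force on a finger pad.
Only numpy, scipy, OpenCV 4.12 (cv2) and the standard library are available. Lean on these libraries where they do the work, as an engineer would, in place of code of your own. Each camera call takes 0.05 s, during which the arm holds its last target. There are 200 camera calls.

### The job

Take the small wooden scrap off the squaring board and set it down on the open bench beside the board. Then put the big square wooden block upright on the board and press it firmly into the corner where the two fences meet, so that it sits flat on the board and squarely against both fences at once. Finish while still holding the block pressed there with the gripper; leave the other things on the bench alone.

Things in the scene. Friction and masses are not known exactly. Their poses are not given: they have to be found in the camera images.
- board: Squaring board, fixed: waxed square plywood plate 164 mm wide, 15 mm thick, with two waxed wooden fences (24 mm wide, tops 35 mm above the bench) along its far and left edges. Origin: on the bench plane, below the inside corner of the fence faces. x points across the far fence (away from the robot), y across the left fence, z up; free plate area x, y = -140 to 0 mm. Yaw varies by some 20 degrees.
- corner (a point): The inside corner itself: the point on the plate's upper face (15 mm above the bench) where the faces of the two fences meet; axes as board. A seated block has its centre 31 mm from each fence face, at x = -31, y = -31 mm here.
- far_fence: The far fence, fixed to the board: its straight face is the plane x = 0 of board and looks to -x; it runs from y = -6 to -140 mm (a 6 mm chip gap is left in the corner). Its origin and axes are those of board.
- left_fence: The left fence, fixed to the board: its straight face is the plane y = 0 of board and looks to -y; it runs from x = -6 to -140 mm. Its origin and axes are those of board.
- block: Big loose block of weathered hardwood, 62 x 62 mm and 68 mm tall, about 0.3 kg, standing upright on the bench between the robot and the board. Origin: centre of its underside; z up, x and y square to its sides; all four sides are alike, gripped across 62 mm. On the waxed board it slides easily (friction about 0.2); a push of about 10 N towards each fence seats it.
- scrap: Small loose pale wooden offcut 30 x 50 x 20 mm (x, y, z), 0.03 kg, lying flat on the board in the way of the block, its long axis roughly towards the corner. Origin: centre of its underside, 15 mm above the bench at first. Grip across 30 mm (its x). Open bench to set it on: left of the block, short of the board, round x = 0.44, y = 0.25 to 0.28 m from the robot's base.
- dark_offcut: Bystander: dark wooden offcut 40 x 60 x 25 mm, at the front edge of the bench on the left. Origin: centre of its underside.
- marker: Bystander: marker pen 15 x 138 x 15 mm (long along its y), lying at the front on the right. Origin: centre of its underside.

How it is judged:
On the way:
1. the scrap lies on the bench, off the board, let go and at rest (contact force between scrap and board below 0.05 N and height (world z) of scrap between -0.02 and 0.032 m and linear speed of scrap below 0.02 m/s and contact force between scrap and the fingers below 0.05 N), for 0.3 s.
At the end, for the whole second after the job is handed in: Scrap at rest on the bench, touching neither board nor fingers. Block upright (0.05 rad), flat on the board (3 mm), square to the fences (0.04 rad), centre 28 to 35 mm from each fence face, at rest; over 2 N on each fence at once and over 2 N from the fingers (all of step 1 and contact force between block and far_fence above 2 N and contact force between block and left_fence above 2 N and contact force between block and the fingers above 2 N and x of block in the frame of corner between -0.035 and -0.028 m and y of block in the frame of corner between -0.035 and -0.028 m and z of block in the frame of corner below 0.003 m and angle between block's own z axis and vertical below 0.05 rad and (angle between the x axis of block and the x axis of board, either way round below 0.04 rad or angle between the x axis of block and the y axis of board, either way round below 0.04 rad) and linear speed of block below 0.01 m/s); the arm keeps its last pose, push and grip.
It fails at once if a loose bystander is moved by more than 30 mm (distance of any of dark_offcut, marker from where it was at the start of the episode above 0.03 m).
It also fails if it takes over 70 s, if anything falls off the work surface, if the arm or the gripper's body presses on something with over 40 N, if the wrist force passes 120 N, or if a joint passes its speed limit or range.

## Working session

There is one attempt and no reset: what is moved stays moved. The work goes in short steps, Python scripts to look and compute and a shell command to move; the robot and the scene stay as the last step left them, time stands still between calls to the robot, and variables do not carry over. Pictures are saved under pics/ and viewed, at most 10 in all, crops included, and the job is handed in when it is done.

```bash
mkdir -p pics; python3 - <<'E'
from bench import robot
import cv2
s=robot.sense();print(s['t'],s['eef_pos'],s['orientation'],s['gripper_width'],robot.tips_ahead)
for n in ['top','side']:
    cv2.imwrite(f'pics/{n}0.png',robot.get_image(n)); m=robot.camera_model(n);print(n,m['camera_matrix'],m['T'])
E
```

```text
0.0 [0.26112948 0.5945671  0.24939397] [ 2.05399281e-01  9.78677848e-01 -8.89544975e-04 -1.17663744e-04] 0.9992470049824973 0.019
top [[466.03166775   0.         276.50545527]
 [  0.         466.03166775 213.40692901]
 [  0.           0.           1.        ]] [[ 0.02664497 -0.9966083   0.07785853  0.4353763 ]
 [-0.99957626 -0.02564908  0.01376326 -0.03304297]
 [-0.01171958 -0.07819226 -0.99686941  1.15121933]
 [ 0.          0.          0.          1.        ]]
side [[423.9413449    0.         271.23039249]
 [  0.         423.9413449  206.58472114]
 [  0.           0.           1.        ]] [[-0.99865951  0.04190122 -0.03038875  0.57375636]
 [ 0.04632613  0.46166544 -0.88584362  1.06902543]
 [-0.02308849 -0.88606394 -0.4629877   0.59723634]
 [ 0.          0.          0.          1.        ]]
```

View pics/top0.png

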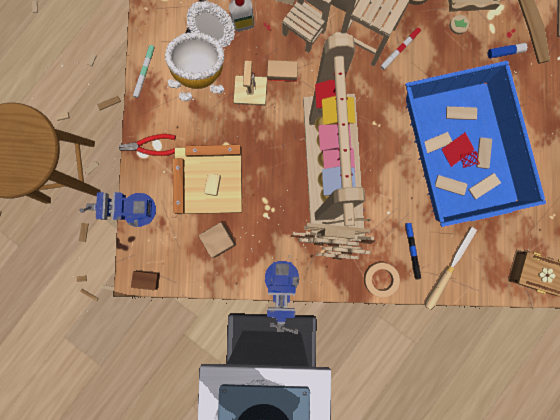

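View pics/side0.png

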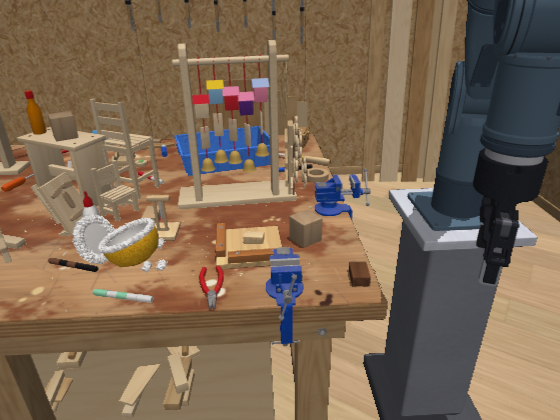

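The top view shows the board (175–242, 147–213), scrap (212, 184), block top (215, 240) and dark offcut (145, 280). The side view shows the arm well clear on the right. Next I'll get rough positions and the wrist camera geometry.

```bash
cat > h.py <<'E'
from bench import robot
import numpy as np, cv2
def cast(n,px,z,m=None):
    m=m or robot.camera_model(n); T=m['T']
    p=np.atleast_2d(px).astype(float); d=np.c_[p,np.ones(len(p))]@np.linalg.inv(m['camera_matrix']).T@T[:3,:3].T
    o=T[:3,3]; return o+d*((z-o[2])/d[:,2])[:,None]
def axes(s=None):
    from scipy.spatial.transform import Rotation as R
    s=s or robot.sense(); return np.array(s['eef_pos']),R.from_quat(s['orientation']).as_matrix()
def togo(xyz,yaw=None):
    "slide (tool axes) and roll to put TCP at xyz with tool y along world angle yaw (mod pi)"
    p,R=axes(); d=R.T@(np.array(xyz)-p)
    a=np.arctan2(R[1,1],R[0,1]); r=0 if yaw is None else -((yaw-a+np.pi/2)%np.pi-np.pi/2)
    print('slide mm',np.round(d*1e3,1),'roll',round(r,3),'tool y ang',round(a,3))
E
python3 - <<'E'
from h import *
np.set_printoptions(precision=4,suppress=True)
for n,px,z in [('corner?',(184,155),.035),('scrap',(212,184),.035),('block',(215,240),.068),('vise',(135,208),.05),('vise2',(282,280),.1)]: print(n,cast('top',px,z))
p,R=axes();m=robot.camera_model('wrist');print(R,'cam in tool',R.T@(m['T'][:3,3]-p),R.T@m['T'][:3,:3],m['camera_matrix'][0])
togo([.45,.2,.30],np.pi/2)
E
```

```text
corner? [[0.6592 0.2111 0.035 ]]
scrap [[0.5899 0.1402 0.035 ]]
block [[0.4543 0.1232 0.068 ]]
vise [[0.5256 0.3193 0.05  ]]
vise2 [[ 0.3684 -0.0348  0.1   ]]
[[-0.9156  0.402  -0.0005]
 [ 0.402   0.9156 -0.0014]
 [-0.0001 -0.0015 -1.    ]] cam in tool [ 0.0682  0.0006 -0.1246] [[-0.0001 -0.9627 -0.2705]
 [ 1.      0.0001 -0.0008]
 [ 0.0008 -0.2705  0.9627]] [294.389    0.     279.9652]
slide mm [-331.6 -285.5  -50. ] roll -0.414 tool y ang 1.157
```

```bash
python3 -m handwheel '{"fingers":[1,1,1],"slide":[[0,0,0],[0,0,0],[0,0,0]],"roll":[-0.14,-0.14,-0.134]}'
python3 -m handwheel '{"fingers":[1,1,1,1,1],"slide":[[-0.03,-0.035,-0.01],[-0.03,-0.035,-0.01],[-0.03,-0.035,-0.01],[-0.03,-0.035,-0.01],[-0.03,-0.035,-0.01]],"roll":[0,0,0,0,0]}'
python3 -m handwheel '{"fingers":[1,1,1,1],"slide":[[-0.03,-0.035,0],[-0.03,-0.035,0],[-0.01,-0.03,0],[0,0,0]],"roll":[0,0,0,0]}'
python3 - <<'E'
from h import *
togo([.48,.32,.30],np.pi/2)
m=robot.camera_model('wrist');np.save('w1T.npy',m['T']);np.save('K.npy',m['camera_matrix'])
cv2.imwrite('pics/w1.png',robot.get_image('wrist'))
E
```

```text
t: 0.4
eef_pos: [0.2612, 0.5948, 0.2497]
orientation: [-0.003, 1.0, -0.001, -0.0]
ft_force: [-0.8, -0.3, -0.3]
gripper_width: 0.998
grip_force: 0.0
t: 0.9
eef_pos: [0.4123, 0.4184, 0.3004]
orientation: [-0.0, 1.0, -0.0, -0.0]
ft_force: [0.7, -0.4, -0.6]
gripper_width: 1.003
grip_force: 0.0
t: 1.3
eef_pos: [0.4843, 0.314, 0.3]
orientation: [0.004, 1.0, -0.002, 0.0]
ft_force: [-0.6, 0.1, -0.2]
gripper_width: 1.003
grip_force: 0.0
slide mm [ 4.3  5.9 -0.1] roll -0.009 tool y ang 1.562
```

View pics/w1.png

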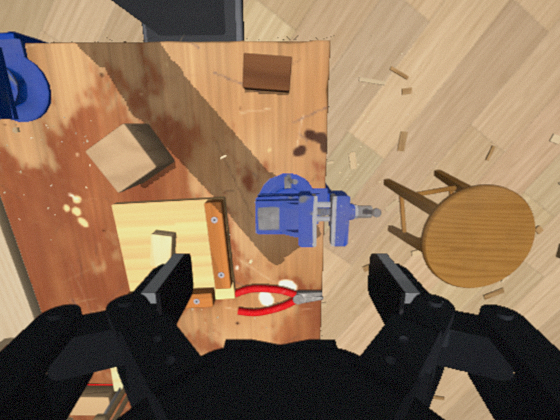

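The wrist view shows the block (130, 155), board (170, 250) with left fence (218, 245), scrap (162, 247), vise (300, 215) and dark offcut (268, 72). The far fence is partly hidden by the finger, so I'll move further out over the board.

```bash
python3 -m handwheel '{"fingers":[1,1,1,1,1],"slide":[[-0.034,-0.036,0],[-0.034,-0.036,0],[-0.034,-0.036,0],[-0.034,-0.036,0],[0,0,0]],"roll":[0,0,0,0,0]}'
python3 - <<'E'
from h import *
print(cast('w',[(270,215),(285,180),(320,245),(262,235)],.0,dict(T=np.load('w1T.npy'),camera_matrix=np.load('K.npy'))))
togo([.62,.17,.30],np.pi/2)
m=robot.camera_model('wrist');np.save('w2T.npy',m['T'])
cv2.imwrite('pics/w2.png',robot.get_image('wrist'))
E
```

```text
t: 1.85
eef_pos: [0.6212, 0.1695, 0.2997]
orientation: [0.004, 1.0, -0.002, 0.001]
ft_force: [0.3, -0.5, -1.0]
gripper_width: 1.001
grip_force: 0.0
[[0.54835002 0.29740818 0.        ]
 [0.49498677 0.32027549 0.        ]
 [0.5977123  0.37424384 0.        ]
 [0.58050906 0.28451025 0.        ]]
slide mm [ 1.2  0.5 -0.3] roll -0.008 tool y ang 1.562
```

View pics/w2.png

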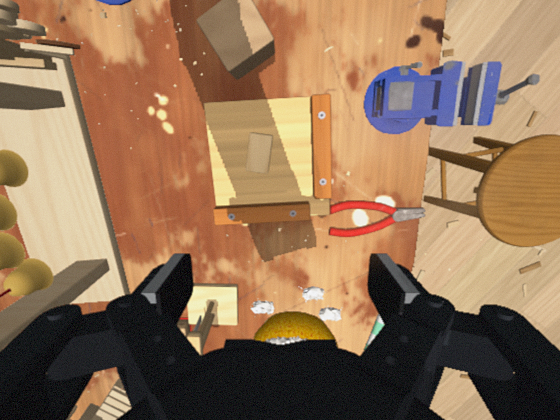

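The whole board is clear: fence corner near (312, 203), scrap (260, 152), block top (222, 25). I'll enlarge it to read the edges.

```bash
python3 - <<'E'
import cv2
i=cv2.imread('pics/w2.png')[0:240,190:350]
j=cv2.resize(i,None,fx=2.5,fy=2.5,interpolation=cv2.INTER_CUBIC)
cv2.imwrite('pics/w2c.png',j)
E
```

```text
(no output)
```

View pics/w2c.png

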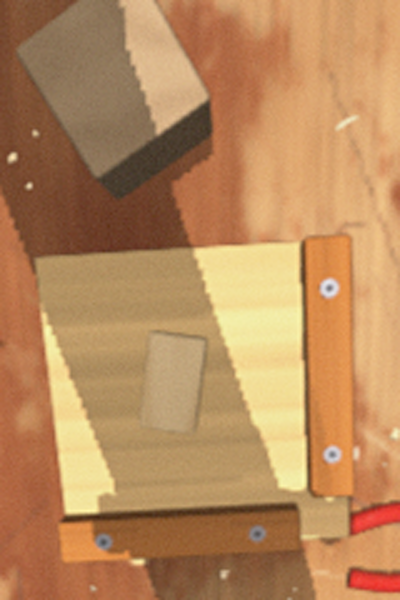

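```bash
python3 - <<'E'
from h import *
np.set_printoptions(precision=4,suppress=True)
im=cv2.imread('pics/w2.png');g=cv2.cvtColor(cv2.GaussianBlur(im,(3,1),0),cv2.COLOR_BGR2GRAY)
for c in (222,240,260,280,300):print('col',c,g[198:216,c])
for r in (105,130,160,190):print('row',r,im[r,306:322].tolist())
M=dict(T=np.load('w2T.npy'),camera_matrix=np.load('K.npy'))
C=lambda p,z:cast('w',np.array(p)/2.5+[190-.3,-.3],z,M)[:,:2]
b=C([(17,50),(97,178),(210,100)],.068);print('block',b,'c',(b[0]+b[2])/2,'yaw',np.arctan2(*(b[1]-b[0])[::-1]),np.arctan2(*(b[2]-b[1])[::-1]),np.linalg.norm(np.diff(b,axis=0),axis=1))
s=C([(152,331),(206,339),(192,432),(141,424)],.035);d=s[2]-s[1]+s[3]-s[0];print('scrap',s.mean(0),'long yaw',np.arctan2(d[1],d[0]),np.linalg.norm(s-np.roll(s,1,0),axis=1))
E
```

```text
col 222 [226 225 225 224 225 227 233 167  81  57  90 143 159 159 155 156 158 160]
col 240 [158 158 155 153 158 159 118  67  59  70  93 102 102  99 101 103 106 103]
col 260 [156 155 155 160 157 114  66  60  74  92 101 102 104 106 103 106 106 107]
col 280 [156 153 158 160 109  64  63  76  96 103 105 106 105 106 107 108 109 108]
col 300 [155 155 156 106  64  64  81  98 106 106 103 100 109 108 114 112 110 109]
row 105 [[147, 222, 243], [147, 222, 245], [150, 223, 246], [132, 195, 233], [86, 126, 156], [34, 63, 97], [58, 111, 180], [73, 139, 224], [73, 142, 223], [75, 138, 222], [69, 135, 220], [74, 142, 222], [72, 136, 218], [73, 138, 215], [69, 135, 213], [66, 135, 215]]
row 130 [[161, 233, 242], [162, 233, 243], [165, 234, 244], [167, 237, 246], [141, 212, 232], [79, 119, 142], [43, 86, 133], [68, 125, 203], [70, 138, 223], [73, 137, 216], [69, 135, 214], [80, 142, 220], [76, 141, 221], [68, 135, 213], [77, 141, 217], [70, 134, 218]]
row 160 [[150, 218, 243], [143, 218, 242], [150, 219, 244], [147, 219, 243], [153, 224, 249], [115, 172, 214], [55, 89, 117], [54, 93, 142], [66, 125, 196], [72, 129, 207], [74, 130, 201], [71, 135, 210], [78, 140, 218], [72, 137, 217], [78, 140, 218], [80, 143, 221]]
row 190 [[164, 235, 242], [167, 236, 243], [165, 235, 242], [169, 237, 243], [168, 239, 245], [171, 244, 249], [131, 197, 212], [55, 88, 116], [46, 91, 152], [70, 128, 206], [70, 132, 211], [69, 129, 204], [61, 126, 199], [67, 128, 204], [70, 131, 202], [74, 133, 207]]
block [[0.4455 0.081 ]
 [0.4961 0.1124]
 [0.4655 0.1632]] c [0.4555 0.1221] yaw 0.5554859837133436 2.1132711704932152 [0.0595 0.0593]
scrap [0.5893 0.141 ] long yaw -0.16301602673995344 [0.0484 0.028  0.0488 0.0274]
```

```bash
cat > brd.py <<'E'
from h import *
np.set_printoptions(precision=4,suppress=True)
M=dict(T=np.load('w2T.npy'),camera_matrix=np.load('K.npy'))
C=lambda p,z:cast('w',p,z,M)[:,:2]
def line(p): 
    v=cv2.fitLine(np.float32(p),cv2.DIST_L2,0,1e-4,1e-4).ravel();return v[2:].astype(float),v[:2].astype(float)
for nm,z,F,L in [('bot',.015,[(222,205.2),(240,204.2),(260,203.2),(280,202.2),(300,201.2)],[(310,105),(310.8,130),(311.4,160),(312.4,190)]),('top',.035,[(222,208.3),(240,207.4),(260,206.2),(280,205.2),(300,204.1)],[(311.8,105),(312.6,130),(313.5,160),(314.2,190)])]:
    a,u=line(C(F,z));b,v=line(C(L,z)); u*=np.sign(-u[1])*1;v*=np.sign(v[0])
    t=np.linalg.solve(np.c_[u,-v],b-a);print(nm,'corner',a+t[0]*u,'x-axis yaw',np.arctan2(v[1],v[0]),'from far',np.arctan2(u[0]*-1*-1,-u[1])) 
E
python3 brd.py; python3 - <<'E'
from h import *
togo([.589,.141,.05],-.163+np.pi/2)
E
```

```text
bot corner [0.6597 0.2149] x-axis yaw 0.04807098338514104 from far 0.045618369558460735
top corner [0.6584 0.2156] x-axis yaw 0.05070275124940825 from far 0.04902084356515724
slide mm [ 29.8 -32.4 249.6] roll 0.159 tool y ang 1.566
```

```bash
python3 -m handwheel '{"fingers":[0.4,0.4,0.4,0.4,0.4],"slide":[[0,0,0],[0,0,0],[0.014,-0.017,0.03],[0.013,-0.017,0.04],[0,0,0.04]],"roll":[0.08,0.079,0,0,0]}' | head -2
python3 -m handwheel '{"fingers":[0.4,0.4,0.4,0.4],"slide":[[0,0,0.04],[0,0,0.03],[0,0,0],[0,0,0]],"roll":[0,0,0,0]}'
python3 - <<'E'
from h import *
togo([.589,.141,.038],-.163+np.pi/2)
cv2.imwrite('pics/w3.png',robot.get_image('wrist'))
E
```

```text
t: 2.4
eef_pos: [0.583, 0.1476, 0.1895]
t: 2.8
eef_pos: [0.5849, 0.1489, 0.1207]
orientation: [0.078, 0.997, 0.0, -0.0]
ft_force: [0.3, 0.4, 0.6]
gripper_width: 0.703
grip_force: 0.0
slide mm [-5.3 -7.3 82.7] roll 0.007 tool y ang 1.414
```

View pics/w3.png

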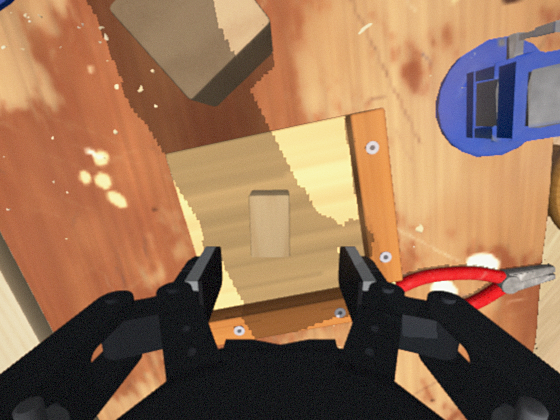

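The scrap is at (270, 224), aligned with the tool and offset about 7 mm, which matches the computed correction. Descend and grip.

```bash
python3 -m handwheel '{"fingers":[0.4,0.4,0.4,0.4,0.4],"slide":[[-0.005,-0.007,0.02],[0,0,0.025],[0,0,0.02],[0,0,0.016],[0,0,0]],"roll":[0.007,0,0,0,0]}' 
python3 -m handwheel '{"fingers":[-1,-1,-1,-1,-1],"slide":[[0,0,0],[0,0,0],[0,0,0],[0,0,0],[0,0,0]],"roll":[0,0,0,0,0]}' 30
python3 -m handwheel '{"fingers":[-1,-1,-1,-1,-1],"slide":[[0,0,0],[0,0,0],[0,0,-0.03],[0,0,-0.04],[0,0,-0.04]],"roll":[0,0,0,0,0]}'
python3 - <<'E'
from h import *
togo([.42,.26,.14],np.pi/2)
E
```

```text
t: 3.35
eef_pos: [0.5888, 0.1396, 0.0388]
orientation: [0.083, 0.997, -0.0, -0.001]
ft_force: [-0.4, -0.3, -1.2]
gripper_width: 0.7
grip_force: 0.0
t: 3.85
eef_pos: [0.5905, 0.1397, 0.0409]
orientation: [0.083, 0.997, 0.001, 0.001]
ft_force: [-1.0, -0.3, 6.0]
gripper_width: 0.341
grip_force: 31.1
t: 4.35
eef_pos: [0.5889, 0.1391, 0.1507]
orientation: [0.083, 0.997, -0.0, -0.0]
ft_force: [0.8, 0.0, -1.3]
gripper_width: 0.343
grip_force: 30.3
slide mm [186.6  91.4  10.8] roll -0.166 tool y ang 1.405
```

```bash
python3 -m handwheel '{"fingers":[-1,-1,-1,-1,-1],"slide":[[0,0,0],[0,0,0],[0.038,0.028,0],[0.038,0.028,0],[0.038,0.028,0]],"roll":[-0.08,-0.086,0,0,0]}' |head -2
python3 -m handwheel '{"fingers":[-1,-1,-1,-1,-1],"slide":[[0.04,0.027,0],[0,0,0.03],[0,0,0.04],[0,0,0.03],[0,0,0]],"roll":[0,0,0,0,0]}'
python3 - <<'E'
from h import *
togo([.435,.25,.029],np.pi/2)
E
```

```text
t: 4.85
eef_pos: [0.4741, 0.2238, 0.1498]
t: 5.35
eef_pos: [0.4329, 0.2488, 0.0467]
orientation: [-0.0, 1.0, -0.002, -0.003]
ft_force: [-0.7, -0.2, -0.5]
gripper_width: 0.34
grip_force: 30.3
slide mm [-2.2  1.3 17.7] roll 0.001 tool y ang 1.571
```

```bash
python3 -m handwheel '{"fingers":[-1,-1,-1,0.3,0.3],"slide":[[0,0,0.01],[0,0,0.008],[0,0,0],[0,0,0],[0,0,0]],"roll":[0,0,0,0,0]}'
python3 -m handwheel '{"fingers":[0.3,0.3,1,1,1],"slide":[[0,0,-0.03],[0,0,-0.04],[0,0,-0.05],[0,0,-0.04],[0,0,0]],"roll":[0,0,0,0,0]}' |head -2
python3 - <<'E'
from h import *
print('block axis yaw .5555/.5425 -> tool y at .549+pi/2')
togo([.4555,.122,.20],.549+np.pi/2)
togo([.4555,.122,.20],.549)
print(robot.sense()['q'])
m=robot.camera_model('wrist');np.save('w4T.npy',m['T'])
cv2.imwrite('pics/w4.png',robot.get_image('wrist'))
E
```

```text
t: 5.85
eef_pos: [0.4358, 0.2505, 0.032]
orientation: [-0.0, 1.0, 0.0, 0.001]
ft_force: [0.1, -0.1, 0.3]
gripper_width: 0.646
grip_force: 0.0
t: 6.35
eef_pos: [0.4384, 0.2521, 0.1973]
block axis yaw .5555/.5425 -> tool y at .549+pi/2
slide mm [ -17.1 -130.1   -3.4] roll -0.549 tool y ang 1.571
slide mm [ -17.1 -130.1   -3.4] roll 1.022 tool y ang 1.571
[-0.63099161  0.35771828  0.02444084  1.97346913 -0.01186951  0.79936697
  0.97071705]
```

View pics/w4.png

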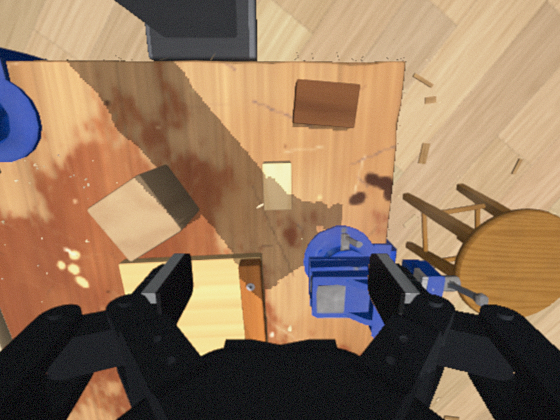

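The scrap lies flat and alone on the bench at (278, 186). Block top corners are about (89, 211), (143, 170), (133, 260). I'll use them for the second block measurement.

```bash
python3 - <<'E'
from h import *
np.set_printoptions(precision=4,suppress=True)
M=dict(T=np.load('w4T.npy'),camera_matrix=np.load('K.npy'))
b=cast('w',[(89,211),(138,172),(185,221),(132,260)],.068,M)[:,:2]
print(b,b.mean(0),(b[0]+b[2])/2,(b[1]+b[3])/2)
for i in range(4):
    d=b[(i+1)%4]-b[i];print(np.arctan2(d[1],d[0])%(np.pi/2),np.linalg.norm(d))
c=b.mean(0)
print(cast('w',[(278,186)],.02,M))
togo([.4555,.122,.15],.55+np.pi/2)
E
```

```text
[[0.4465 0.082 ]
 [0.4114 0.1305]
 [0.4562 0.167 ]
 [0.4949 0.1136]] [0.4523 0.1233] [0.4514 0.1245] [0.4532 0.1221]
0.6265486435257621 0.05994646192672617
0.6838647298283873 0.057790729520309454
0.6275845817121529 0.06596228133468156
0.5797500148186385 0.05782747595811511
[[0.4342 0.2514 0.02  ]]
slide mm [ -18.2 -129.4   44.2] roll -0.55 tool y ang 1.571
```

```bash
python3 -m handwheel '{"fingers":[1,1,1,1,1],"slide":[[0,0,0],[0,0,0],[0,0,0],[0,0,0],[0.013,-0.03,0]],"roll":[-0.14,-0.14,-0.14,-0.13,0]}' |head -2
python3 -m handwheel '{"fingers":[1,1,1,1,1],"slide":[[0.013,-0.03,0],[0.013,-0.03,0],[0.014,-0.03,0.02],[0,0,0.03],[0,0,0]],"roll":[0,0,0,0,0]}'
python3 - <<'E'
from h import *
togo([.455,.1225,.052],.55+np.pi/2)
cv2.imwrite('pics/w5.png',robot.get_image('wrist'))
E
```

```text
t: 6.9
eef_pos: [0.4386, 0.2214, 0.1906]
t: 7.4
eef_pos: [0.4498, 0.1183, 0.1381]
orientation: [-0.271, 0.963, -0.0, -0.004]
ft_force: [-1.1, 0.8, 0.3]
gripper_width: 0.998
grip_force: 0.0
slide mm [-7.3  0.8 86.1] roll -0.002 tool y ang 2.119
```

View pics/w5.png

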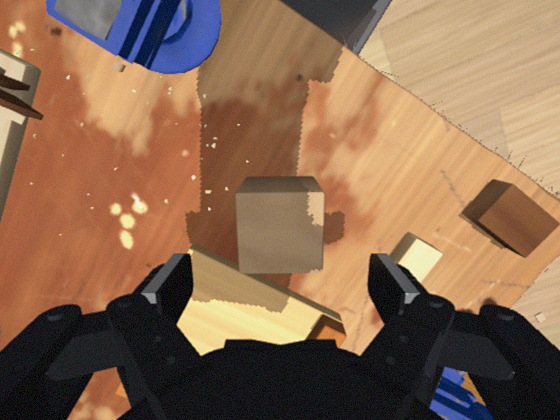

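The block (237–324, 190–272) is square and centred between the fingers. Descend, grip, lift.

```bash
python3 -m handwheel '{"fingers":[1,1,1,1,1],"slide":[[-0.007,0.001,0.03],[0,0,0.03],[0,0,0.02],[0,0,0.006],[0,0,0]],"roll":[0,0,0,0,0]}'
python3 -m handwheel '{"fingers":[-1,-1,-1,-1,-1],"slide":[[0,0,0],[0,0,0],[0,0,0],[0,0,0],[0,0,0]],"roll":[0,0,0,0,0]}' 60
python3 -m handwheel '{"fingers":[-1,-1,-1,-1],"slide":[[0,0,-0.02],[0,0,-0.025],[0,0,-0.015],[0,0,0]],"roll":[0,0,0,0]}'
python3 - <<'E'
from h import *
t=.048;c=np.array([.659,.215]);Rb=np.array([[np.cos(t),-np.sin(t)],[np.sin(t),np.cos(t)]])
p=c+Rb@[-.043,-.043];print(p); togo([*p,.115],t+np.pi/2)
E
```

```text
t: 7.95
eef_pos: [0.4582, 0.1255, 0.0555]
orientation: [-0.272, 0.962, 0.0, -0.0]
ft_force: [-0.6, 0.5, 0.7]
gripper_width: 0.997
grip_force: 0.0
t: 8.45
eef_pos: [0.4593, 0.1251, 0.0569]
orientation: [-0.272, 0.962, 0.0, 0.001]
ft_force: [-1.8, -0.5, 6.8]
gripper_width: 0.713
grip_force: 65.6
t: 8.85
eef_pos: [0.4598, 0.1251, 0.1176]
orientation: [-0.272, 0.962, 0.0, 0.002]
ft_force: [0.7, 0.4, -4.0]
gripper_width: 0.715
grip_force: 68.2
[0.61811273 0.16998632]
slide mm [-158.4  -44.5    3.4] roll 0.502 tool y ang 2.121
```

```bash
python3 -m handwheel '{"fingers":[-1,-1,-1,-1,-1],"slide":[[0,0,0],[0,0,0],[0,0,0],[0,0,0],[-0.03,0.007,0]],"roll":[0.13,0.13,0.13,0.112,0]}' |head -2
python3 -m handwheel '{"fingers":[-1,-1,-1,-1,-1],"slide":[[-0.035,0.008,0],[-0.035,0.008,0],[-0.035,0.007,0],[-0.025,0.006,0],[0,0,0]],"roll":[0,0,0,0,0]}'
python3 - <<'E'
from h import *
t=.048;c=np.array([.659,.215]);Rb=np.array([[np.cos(t),-np.sin(t)],[np.sin(t),np.cos(t)]])
p=c+Rb@[-.040,-.043];togo([*p,.070],t+np.pi/2)
cv2.imwrite('pics/w6.png',robot.get_image('wrist'))
E
```

```text
t: 9.35
eef_pos: [0.4832, 0.1317, 0.1138]
t: 9.85
eef_pos: [0.6191, 0.1694, 0.1145]
orientation: [-0.024, 1.0, 0.0, 0.001]
ft_force: [-0.3, -0.4, -4.2]
gripper_width: 0.712
grip_force: 67.9
slide mm [-2.   0.7 44.5] roll 0.0 tool y ang 1.619
```

View pics/w6.png

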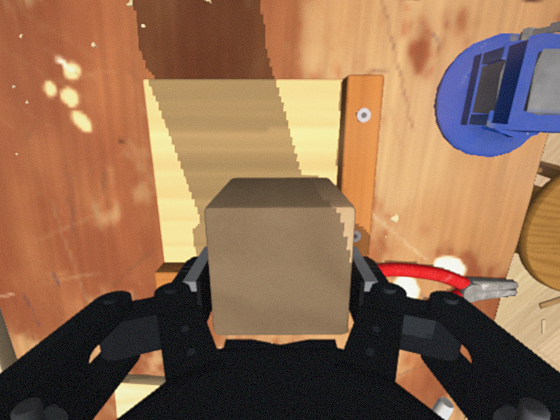

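The block is held square to the fences and is just short of the corner. Lower onto the plate.

```bash
python3 -m handwheel '{"fingers":[-1,-1,-1,-1],"slide":[[0,0,0.015],[0,0,0.015],[0,0,0.01],[0,0,0]],"roll":[0,0,0,0]}'
python3 -m handwheel '{"fingers":[-1,-1,-1],"slide":[[0,0,0.002],[0,0,0.002],[0,0,0]],"roll":[0,0,0]}'
```

```text
t: 10.3
eef_pos: [0.6149, 0.168, 0.0734]
orientation: [-0.024, 1.0, -0.0, -0.001]
ft_force: [-0.0, 0.5, -4.0]
gripper_width: 0.712
grip_force: 68.1
t: 10.6
eef_pos: [0.6166, 0.1684, 0.072]
orientation: [-0.024, 1.0, 0.0, 0.0]
ft_force: [-2.0, 0.0, 2.6]
gripper_width: 0.716
grip_force: 68.6
```

```bash
python3 -m handwheel '{"fingers":[-1,-1,-1,-1,-1],"slide":[[-0.004,0.003,0],[-0.004,0.003,0],[-0.003,0.003,0],[0,0,0],[0,0,0]],"roll":[0,0,0,0,0]}'
python3 -m handwheel '{"fingers":[-1,-1,-1,-1],"slide":[[-0.002,0.002,0],[-0.002,0.002,0],[0,0,0],[0,0,0]],"roll":[0,0,0,0]}'
python3 -m handwheel '{"fingers":[-1,-1,-1,-1],"slide":[[-0.002,0.001,0],[-0.002,0.001,0],[0,0,0],[0,0,0]],"roll":[0,0,0,0]}'
```

```text
t: 11.1
eef_pos: [0.6283, 0.1786, 0.072]
orientation: [-0.024, 1.0, 0.001, 0.002]
ft_force: [3.0, -0.3, 3.8]
gripper_width: 0.714
grip_force: 69.1
t: 11.5
eef_pos: [0.6311, 0.1817, 0.072]
orientation: [-0.024, 1.0, -0.0, 0.0]
ft_force: [-2.6, -1.5, 8.3]
gripper_width: 0.714
grip_force: 69.4
t: 11.9
eef_pos: [0.634, 0.1821, 0.072]
orientation: [-0.023, 1.0, -0.001, -0.001]
ft_force: [-5.3, -5.5, 13.3]
gripper_width: 0.714
grip_force: 70.1
```

```bash
python3 -m handwheel '{"fingers":[-1,-1,-1,-1],"slide":[[-0.002,0.001,-0.0005],[-0.001,0.001,0],[0,0,0],[0,0,0]],"roll":[0,0,0,0]}'
python3 -m handwheel '{"fingers":[-1,-1,-1,-1],"slide":[[-0.001,0.001,0],[-0.001,0.001,0],[0,0,0],[0,0,0]],"roll":[0,0,0,0]}'
```

```text
t: 12.3
eef_pos: [0.6351, 0.1823, 0.0722]
orientation: [-0.023, 1.0, -0.003, -0.003]
ft_force: [-10.1, -8.7, 17.6]
gripper_width: 0.712
grip_force: 70.7
t: 12.7
eef_pos: [0.6353, 0.1824, 0.0722]
orientation: [-0.022, 1.0, -0.004, -0.005]
ft_force: [-17.2, -14.1, 24.9]
gripper_width: 0.714
grip_force: 71.6
```

```bash
python3 -m handwheel '{"fingers":[-1,-1,-1,-1,-1],"slide":[[0,0,-0.001],[0,0,0],[0,0,0],[0,0,0],[0,0,0]],"roll":[0,0,0,0,0]}'
python3 - <<'E'
from h import *
p,R=axes();s=robot.sense();t=.048;c=np.array([.659,.215]);print((p[:2]-c)@np.array([[np.cos(t),-np.sin(t)],[np.sin(t),np.cos(t)]]),'tool y ang',np.arctan2(R[1,1],R[0,1])-np.pi/2,'tilt',R[:,2],s['moment'])
cv2.imwrite('pics/w7.png',np.hstack([robot.get_image('wrist')[100:360,130:430],cv2.resize(robot.get_image('top')[140:220,150:270],None,fx=3.25,fy=3.25)]))
E
```

```text
t: 13.2
eef_pos: [0.6353, 0.1825, 0.0723]
orientation: [-0.022, 1.0, -0.004, -0.005]
ft_force: [-14.8, -12.9, 17.7]
gripper_width: 0.717
grip_force: 70.6
[-0.02525862 -0.03134595] tool y ang 0.0449019805519717 tilt [-0.01044545 -0.00789491 -0.99991428] [-2.50516704  2.91059137 -0.09078446]
```

View pics/w7.png

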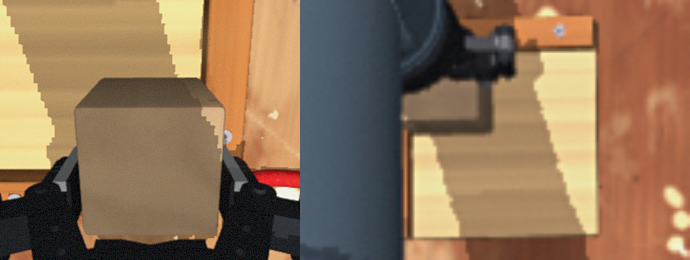

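The block sits flat in the corner against both fences, with about 15 N and 13 N of push and the yaw aligned. Hand in.

```bash
python3 -c "
from bench import robot
print(robot.hand_in())"
```

```text
the job is handed in; nothing more can be done
None
```

The scrap is on the open bench, and I handed the job in with the gripper holding the block pressed flat and square into the fence corner at about 15 N and 13 N; the hand-in gave no verdict.

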